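# Click on the lid spring's tension and hold the hidden anchor bolt against it

## Robot

A 7-joint arm with a two-finger parallel gripper is mounted at the origin on the work surface. World frame = base frame: x ahead of the robot, y to its left, z up, the work surface at z = 0. Lengths are in mm, angles in rad, forces in N, time in s.
With the tool pointing down it reaches from about 350 to 900 mm from the base axis. Payload 19.9 kg.
Tool frame: the origin (TCP) lies midway between the tips of the shut fingers; the grasp point (between the pads) lies 19 mm behind it; z points along the fingers, x is the direction in which the jaws open and shut, and the axes are right-handed (so a half turn about z gives the same grasp; the last joint's range is limited). The gripper opens to 94 mm and grips with 3 to 60 N. Pads are 16 mm wide; open, the fingers measure 119 mm over their backs; the gripper's body (75 mm by 177 mm) begins 78 mm behind the grasp point.
Start: joints at [1.224, 0.417, -0.01, 1.614, 0.005, 1.111, -0.053], TCP at [187.556, -596.17, 177.925] pointing down, gripper open.
Joint ranges: [-2.81, 2.81], [-0.39, 2.02], [-1.27, 1.25], [0.06, 2.57], [-1.19, 4.33], [0.19, 2], [-2.82, 2.82]. Speed limits (rad/s): [1.89, 1.89, 2.39, 2.39, 3.01, 3.01, 3.01].

## Interface

Orientations are given as [roll, pitch, yaw] about the fixed x, y, z axes, in that order (R = Rz(yaw) Ry(pitch) Rx(roll)).
In Python, from plant import r, status, grab_frame gives the robot as it stands. The module is installed in compiled form; this text tells all that it offers. Calls block until the motion is done:
- r.movep(position, orientation): joint-space move of the TCP to a pose.
- r.move_l(position, frame=None, vel=150): straight line of the TCP; frame=None keeps the orientation; vel is the mean speed in mm/s.
- r.set_joints(angles): joint-space move.
- r.set_gripper(opening, grasp_force=None): finger opening in mm; grasp_force is the grip in N (None keeps the last); returns when the fingers have stopped.
- r.hold(seconds).
- r.inverse_kinematics(position, orientation): joint angles nearest the present ones, or None.
- status.get_obs(): the state.
- grab_frame(name): name is "scene" or "top" or "wrist"; returns a dict with "img" (420x560x3 uint8, red, green, blue), "camera_matrix" (3x3 intrinsics, pixels), "R" (3x3) and "t" (3): a world point X has camera coordinates R X + t. Camera axes: x right, y down, z forward; pixel columns grow to the right and rows downward; lengths in mm; the calibration is good to about 2 mm. A picture is of the moment at which its call begins. There is no depth.
A pose or a line that the arm cannot do raises r.IKError and nothing moves.
- r.hand_in(): hands the job in, once; it reports no verdict.
The state is a dict: "time": time; "q": joint angles; "joint_vel": joint speeds; "tau": joint torques, N m; "position": TCP position; "tcp_rot": TCP orientation; "force": force on the tool from outside, world axes, zero at the start; "torque": the same for the moment, N m; "width": finger opening in mm.
Only numpy, scipy, OpenCV 4.12 (cv2) and the standard library are available. Lean on these libraries where they do the work, as an engineer would, in place of code of your own. Each camera call takes 0.05 s, during which the arm holds its last target.

## Task

The lid spring of the plate exposure unit needs one click more. Turn the black knob on the hinge block clockwise until it clicks over into its next notch; the extra tension then drags the loose anchor bolt slowly round, so next reach down into the narrow gap behind the upright bracket, grip the bolt's hex head across its flats and hold it still so that the backing nut on the bracket's front can be tightened. Finish while still gripping the head firmly, not letting go, and leave the tools and materials lying around where they are.

Things in the scene. Friction and masses are not known exactly. Their poses are not given: they have to be found in the camera images.
- exposer: Plate exposure unit with its hinge base, fixed on the table. Origin on the table exactly under the centre of the anchor bolt's head; +x runs level along the bolt from the bracket into the gap and on to the hinge block, +y points to the lamp case and lid, +z up. Nothing at the hinge stands higher than 152 mm above the table but the knob (192 mm) and the brass detent housing beside it (164 mm).
- bracket_top (a point): Middle of the top edge of the bracket: an upright dark steel plate, 8 mm thick along the unit's x (-28 to -20 mm), 100 mm wide (y -50 to 50 mm), top 152 mm above the table. The bolt passes through it.
- gap_mouth (a point): Middle of the gap behind the bracket, level with the bracket's top edge. The gap is 48 mm wide (unit's x from -20 to 28 mm), from the bracket to the torsion spring (41 mm across, on the bolt's axis, x 28 to 88 mm). It is open from above and at both sides down to a foot plate 8 mm high; the lamp case begins at y = 85 mm.
- hinge_block_top (a point): Centre of the top of the aluminium hinge block, 148 mm above the table, 72 mm (unit's x 88 to 160 mm) by 90 mm; the knob stands on it, at x = 124 mm, y = 0.
- lid_centre (a point): Centre of the top of the latched aluminium lid, 136 mm above the table, 320 mm along the unit's x by 340 mm along y (x -50 to 270, y 85 to 425 mm). It stays shut.
- knob_grip (a point): Point on the knob's upright axis at the height to grip it, 183 mm above the table. The black knob is a grip bar 48 mm long, 16 mm wide, 30 mm high (162 to 192 mm above the table) on a lobed steel detent wheel 52 mm across whose top is at 161 mm. This point's own x axis runs along the bar and turns with it; take the bar across its 16 mm width.
- tension_knob (a joint): Angle of the click knob in rad, growing clockwise as seen from above. About 0 in the notch where it starts (the bar then lies along the unit's x). A sprung plunger resists with about 0.2 N m up to half-way (0.52), then helps it into the next notch at 1.05; let go there it stays. A stop at 1.25.
- bolt_head (a point): Centre of the anchor bolt's plain steel hex head, in the gap, 118 mm above the table: 24 mm across flats, 27.7 mm across corners, 16 mm thick along the bolt (unit's x -8 to 8 mm). Its x runs along the bolt; its axes turn with the bolt. With its z upright, two opposite flats face the unit's +y and -y, to be taken from above by fingers closing along y. Starts within 0.13 rad of that.
- anchor_bolt: The anchor bolt, origin at its head's centre; thread and backing nut stand out in front of the bracket to x = -52 mm. It only turns about its x. At rest friction holds it; with the knob one click on, the spring (up to 0.13 N m) makes it creep at up to 0.04 rad/s, slowing, to about 0.4 rad if nobody holds it. Fingers closing on the flats with 20 N or more square it up to within about 0.25 rad and hold it.
- spanner: Bystander, to be left where it is: open-and-ring spanner, 240 mm long, lying flat on the unit's lid.
- ink_tin: Bystander, to be left where it is: flat steel ink tin, 80 mm across and about 60 mm high, standing on the table to the right of the hinge.
- spare_bolt: Bystander, to be left where it is: a spare hex bolt of the same kind, 60 mm long, lying loose on the table right of the bracket; not the one to hold.
- washer_tray: Bystander, to be left where it is: small grey parts tray, 100 x 75 x 22 mm, on the table to the right of the hinge.
- brayer: Bystander, to be left where it is: ink roller with a wooden handle lying on the table, 200 mm long; origin under its rubber roll.
- oil_bottle: Bystander, to be left where it is: amber bottle, 64 mm across, 150 mm high, standing behind the hinge.
- ink_knife: Bystander, to be left where it is: broad ink knife, 240 mm long, lying on the table.
- etched_plate: Bystander, to be left where it is: copper plate 120 x 160 x 4 mm lying on the unit's lid.

How it is judged (in metres and radians):
On the way, in this order (a step that is already met when the one before it is completed fails the run):
1. the knob has clicked over into its next notch (value of joint tension_knob above 0.85 rad), for 0.3 s.
2. the fingers grip the bolt's head in the gap and it does not turn (contact force between the fingers and anchor_bolt above 12 N and distance between the grasp point and bolt_head below 0.018 m and angle between bolt_head's own z axis and vertical below 0.35 rad and angular speed of anchor_bolt below 0.05 rad/s), for 0.5 s.
At the end, for the whole second after the job is handed in: The knob rests in its next notch (past 0.85 rad); the fingers still grip the anchor bolt's head: grasp point within 18 mm of the head's centre, contact force above 12 N, the bolt standing still (below 0.05 rad/s) and no more than 0.35 rad (20 degrees) from flats-upright (all of step 2 and value of joint tension_knob above 0.85 rad); the arm keeps its last pose, push and grip.
It fails at once if one of the tools or materials lying around is moved by more than 20 mm (distance of any of spanner, ink_tin, spare_bolt, washer_tray, brayer, oil_bottle, ink_knife, etched_plate from where it was at the start of the episode above 0.02 m).
It also fails if it takes over 45 s, if anything falls off the work surface, if the arm or the gripper's body presses on something with over 40 N, if the wrist force passes 120 N, or if a joint passes its speed limit or range.

## Working session

There is one attempt and no reset: what is moved stays moved. The work goes in short steps, each a Python script; the robot and the scene stay as the last script left them, time stands still between calls to the robot, and variables do not carry over. Pictures are saved under pics/ and viewed, and the job is handed in when it is done.

```bash
mkdir -p pics; python3 - <<'E'
from plant import r,status,grab_frame
import cv2
for n in("scene","top","wrist"):
    f=grab_frame(n); cv2.imwrite(f"pics/a_{n}.png",f["img"][:,:,::-1]); 
    R,t=f["R"],f["t"]; print(n,f["camera_matrix"].tolist(),(-R.T@t).tolist(),R.round(3).tolist())
print(status.get_obs())
E
```

```text
scene [[401.70168104080716, 0.0, 283.87561168914334], [0.0, 401.70168104080716, 210.79266225691865], [0.0, 0.0, 1.0]] [1093.0762233446114, -540.2599674701344, 622.3846259735953] [[0.732, 0.681, -0.014], [0.372, -0.417, -0.83], [-0.571, 0.602, -0.558]]
top [[509.1839928661444, 0.0, 274.7511599786626], [0.0, 509.1839928661444, 209.49591805064165], [0.0, 0.0, 1.0]] [441.54687108263363, 3.7716311196115733, 1167.850286640315] [[-0.028, -0.999, 0.015], [-0.988, 0.026, -0.153], [0.153, -0.019, -0.988]]
wrist [[339.3193350683212, 0.0, 282.4406690179565], [0.0, 339.3193350683212, 218.92768545219596], [0.0, 0.0, 1.0]] [266.66219465952076, -570.2653563379021, 384.59093080488213] [[0.301, -0.954, -0.0], [-0.914, -0.288, 0.286], [-0.273, -0.086, -0.958]]
{'time': 0.15, 'q': array([ 1.22449474,  0.41781581, -0.01032696,  1.61402816,  0.00469216,
        1.11073827, -0.05298275]), 'joint_vel': array([ 1.67032738e-04, -1.08699402e-03,  1.69585571e-05, -2.77312719e-03,
       -7.11291081e-04, -1.29921027e-03, -9.47340682e-04]), 'tau': array([-6.04489487e-04, -8.51536345e+01,  6.38290532e-01, -4.26136959e+01,
       -4.88423102e-02,  1.70851615e-02,  5.96183531e-05]), 'position': array([ 187.47196128, -595.87729493,  177.48529232]), 'tcp_rot': array([ 3.14152952e+00,  9.63463552e-04, -1.26595148e+00]), 'force': array([ 0.30506597, -0.03571513,  0.81390985]), 'torque': array([0.04530843, 0.03787766, 0.01609925]), 'width': 94.10656332942209}
```

View pics/a_scene.png

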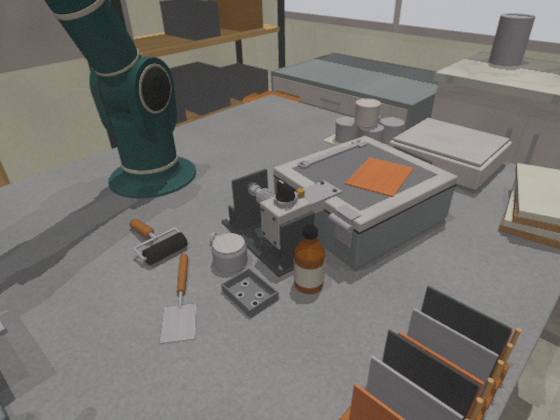

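View pics/a_top.png

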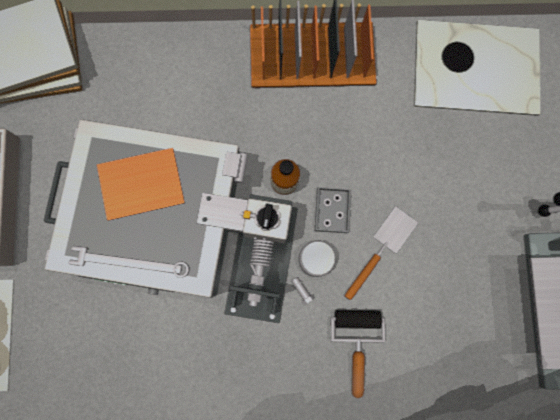

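The top view shows the knob at about (267,216), the bolt head near (254,298), and the lid to the left. The unit's +x axis points roughly up the image, which is world +x. I'll zoom in there.

```bash
python3 - <<'E'
import cv2
a=cv2.imread("pics/a_top.png")[180:330,190:330]
cv2.imwrite("pics/b_top.png",cv2.resize(a,None,fx=4,fy=4,interpolation=cv2.INTER_CUBIC))
a=cv2.imread("pics/a_scene.png")[160:280,210:370]
cv2.imwrite("pics/b_scene.png",cv2.resize(a,None,fx=5,fy=5,interpolation=cv2.INTER_CUBIC))
E
```

```text
(no output)
```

View pics/b_top.png

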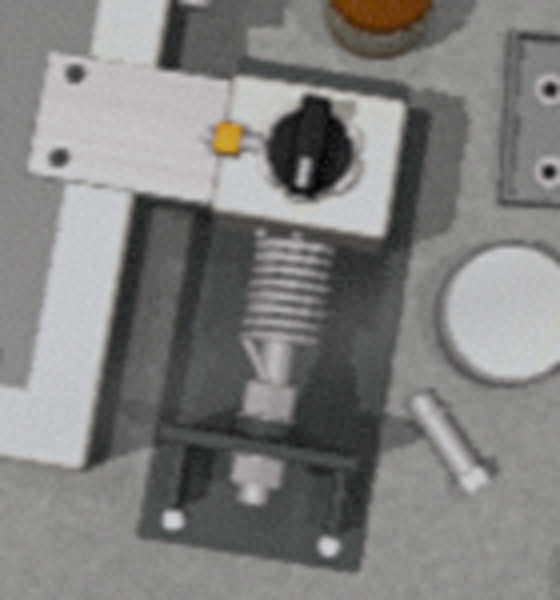

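View pics/b_scene.png

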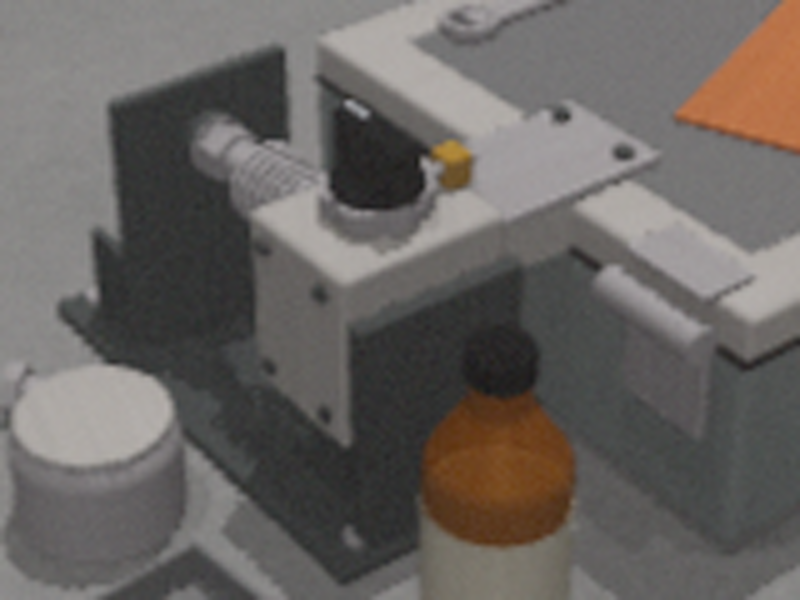

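```bash
cat > h.py <<'E'
import numpy as np, cv2
from plant import r,status,grab_frame
def ray(f,px,z):
    R,t,K=f["R"],f["t"],f["camera_matrix"]
    c=-R.T@t; d=R.T@np.linalg.inv(K)@np.array([px[0],px[1],1.]); return c+d*(z-c[2])/d[2]
def proj(f,X):
    p=f["camera_matrix"]@(f["R"]@np.asarray(X,float)+f["t"]); return p[:2]/p[2]
def fit(U,W):
    U=np.array(U,float);W=np.array(W,float);u=U.mean(0);w=W.mean(0)
    a,b=(U-u).T,(W-w).T
    th=np.arctan2((a[0]*b[1]-a[1]*b[0]).sum(),(a*b).sum())
    R=np.array([[np.cos(th),-np.sin(th)],[np.sin(th),np.cos(th)]])
    T=w-R@u; return th,T,((U@R.T+T)-W)
E
python3 - <<'E'
from h import *
f=grab_frame("top")
z4=lambda x,y:((x-1.5)/4+190,(y-1.5)/4+180)
P=[((80,122),270,425,136),((238,146),270,85,136),((212,296),-50,85,136),((47,268),-50,425,136),
(z4(407,97),160,-45,148),(z4(383,238),88,-45,148),(z4(215,210),88,45,148),(z4(235,75),160,45,148),
(z4(160,428),-28+4,50,152),(z4(357,460),-28+4,-50,152)]
U=[p[1:3] for p in P];W=[ray(f,p[0],p[3])[:2] for p in P]
for s in (slice(0,10),slice(0,4),slice(4,10)):
    th,T,e=fit(U[s],W[s]);print(th,T,e.round(1).tolist())
E
```

```text
-0.18699894868626935 [459.76584639  21.97999506] [[7.1, 3.1], [3.8, -1.3], [-3.2, 1.0], [-4.7, 6.0], [-1.1, -1.8], [-0.4, -2.9], [-0.1, 1.5], [2.0, -0.4], [-1.6, -1.7], [-1.8, -3.4]]
-0.18577965248660944 [459.3027797   19.58979331] [[6.2, 1.2], [3.3, -3.4], [-3.8, -1.5], [-5.7, 3.7]]
-0.19261981030103098 [460.34086175  23.8593379 ] [[-1.0, -0.8], [-0.2, -1.5], [0.7, 2.8], [2.7, 0.5], [-0.7, 0.2], [-1.5, -1.4]]
```

```bash
cat >> h.py <<'E'
TH=-0.1905; T0=np.array([460.,23.])
def w(ux,uy,z):
    c,s=np.cos(TH),np.sin(TH); return [float(c*ux-s*uy+T0[0]),float(s*ux+c*uy+T0[1]),float(z)]
E
python3 - <<'E'
from h import *
PI=np.pi
for y in (TH-PI/2,TH+PI/2):
  for (ux,z,dy) in ((60,330,0),(124,170,0),(124,170,-1.15),(0,99,0)):
    q=r.inverse_kinematics(w(ux,0,z),[PI,0,y+dy]); print(y,ux,dy,None if q is None else np.round(q,2))
E
```

```text
-1.7612963267948967 60 0 [ 0.51  0.16 -0.67  1.64  0.1   1.37 -1.93]
-1.7612963267948967 124 0 [ 0.34  0.39 -0.5   1.72  0.21  1.09 -1.99]
-1.7612963267948967 124 -1.15 [-0.83  0.56  1.09  1.76 -0.54  1.16 -2.49]
-1.7612963267948967 0 0 [ 0.44  0.28 -0.63  2.07  0.22  0.85 -2.08]
1.3802963267948964 60 0 [ 0.69  0.19 -0.89  1.64  0.15  1.38  1.16]
1.3802963267948964 124 0 [ 0.55  0.46 -0.79  1.71  0.36  1.12  1.03]
1.3802963267948964 124 -1.15 [ 0.5   0.43 -0.71  1.71  0.31  1.11 -0.08]
1.3802963267948964 0 0 [ 0.72  0.38 -0.98  2.06  0.4   0.9   0.9 ]
```

```bash
python3 - <<'E'
from h import *
PI=np.pi
p=status.get_obs()["position"]
r.move_l([p[0],p[1],340],vel=250)
r.movep(w(70,0,340),[PI,0,TH+PI/2])
f=grab_frame("wrist"); cv2.imwrite("pics/c_wrist.png",f["img"][:,:,::-1])
np.savez("c_w.npz",**f)
o=status.get_obs();print(o["time"],o["position"],o["tcp_rot"],o["force"])
for X in [w(0,0,118),w(124,0,192),w(-24,50,152),w(-24,-50,152),w(160,-45,148),w(88,-45,148),w(88,45,148),w(160,45,148)]: print(proj(f,X).round(1))
E
```

```text
3.5167 [528.83325006   8.95312109 339.89186191] [-3.14139152e+00 -1.01069400e-06  1.37862945e+00] [ 0.10829335  0.58734137 -0.04647893]
[282.9 129.5]
[283.  246.3]
[328.  108.1]
[237.7 108.3]
[247.7 260.2]
[245.9 205.4]
[320.1 205.3]
[318.3 260.1]
```

View pics/c_wrist.png

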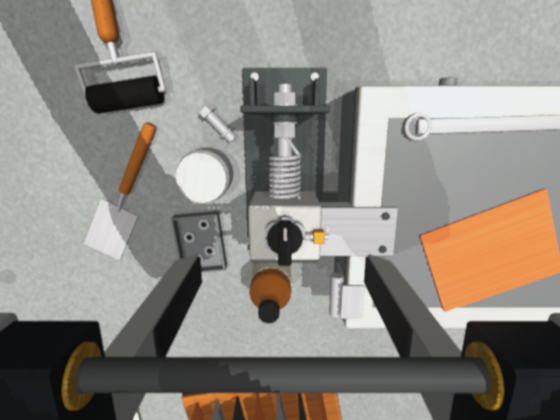

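The wrist view shows the hinge from above: bracket edge at row 108 (columns 242–327), head near (285,129), knob near (285,237). All of these are within a few pixels of the prediction. I'll zoom in to refine.

```bash
python3 - <<'E'
import cv2
a=cv2.imread("pics/c_wrist.png")[80:270,225:345]
cv2.imwrite("pics/d.png",cv2.resize(a,None,fx=4,fy=3,interpolation=cv2.INTER_CUBIC))
E
```

```text
(no output)
```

View pics/d.png

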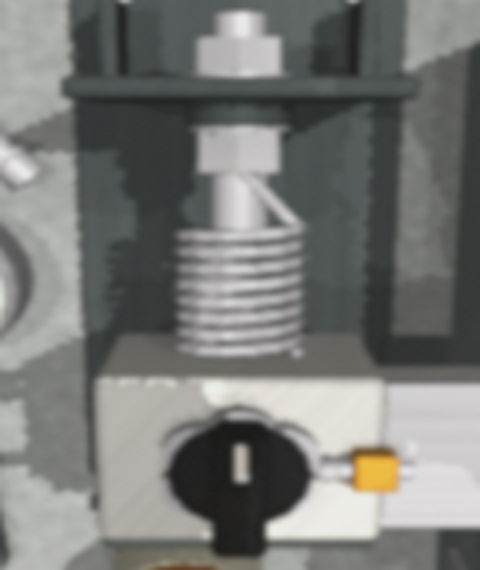

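```bash
sed -i 's/^TH=.*/TH=-0.1905; T0=np.array([460.8,24.4])/' h.py; python3 - <<'E'
from h import *
PI=np.pi
r.set_gripper(36,45)
r.movep(w(124,0,215),[PI,0,TH+PI/2])
r.move_l(w(124,0,167),vel=80)
o=status.get_obs();print(o["time"],o["position"],o["force"])
f=grab_frame("wrist"); cv2.imwrite("pics/e_wrist.png",f["img"][:,:,::-1])
f=grab_frame("scene"); cv2.imwrite("pics/e_scene.png",cv2.resize(f["img"][120:270,200:400,::-1],None,fx=4,fy=4,interpolation=cv2.INTER_CUBIC))
E
```

```text
5.875 [582.73402086   1.05590088 167.22364189] [ 1.10622649  0.56751028 -0.82652941]
```

View pics/e_wrist.png

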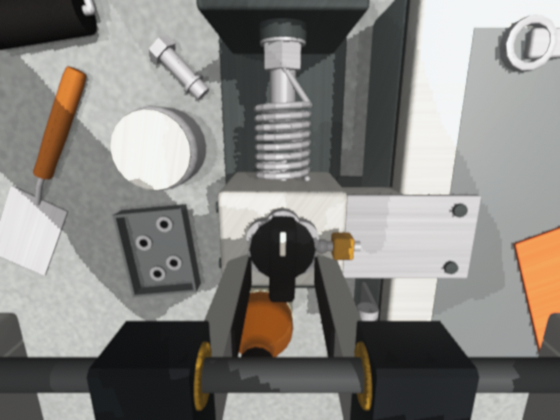

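View pics/e_scene.png

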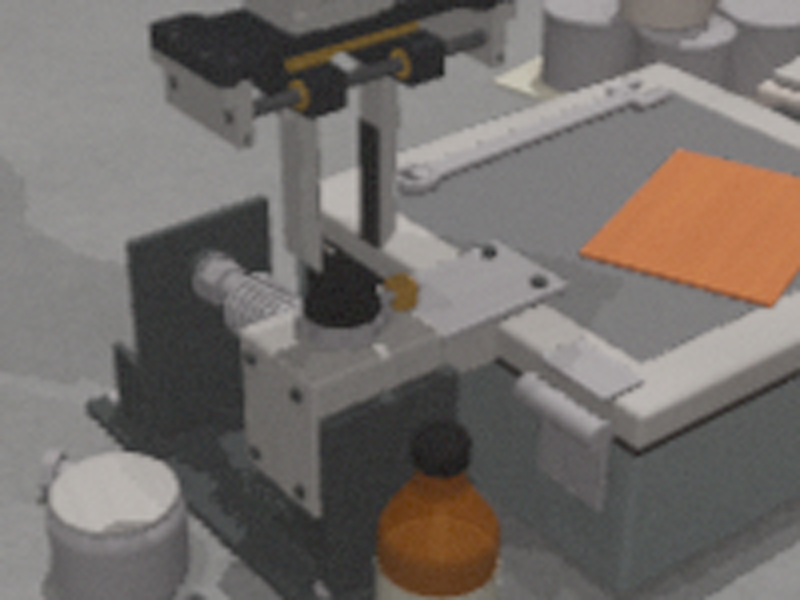

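```bash
python3 - <<'E'
from h import *
f=np.load("c_w.npz")
g=grab_frame("scene")
z=lambda p:((p[0]-200)*4,(p[1]-120)*4)
for X in [w(124,0,192),w(124,0,162),w(124,0,167),w(124,18,167),w(124,-18,167),w(100,0,192),w(148,0,192)]: print(np.round(z(proj(g,X))))
a=cv2.resize(g["img"][170:210,260:320,::-1],None,fx=12,fy=12,interpolation=cv2.INTER_CUBIC);cv2.imwrite("pics/f.png",a)
print(status.get_obs()["width"])
E
```

```text
[337. 254.]
[338. 302.]
[338. 294.]
[364. 284.]
[311. 305.]
[311. 237.]
[364. 273.]
36.10716730944724
```

View pics/f.png

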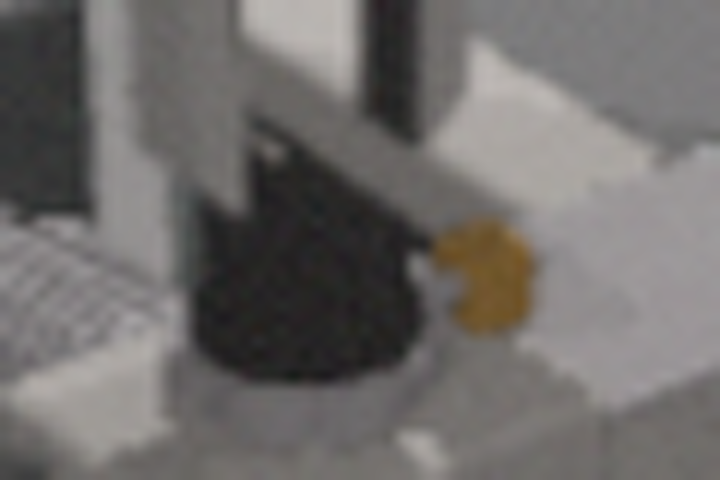

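```bash
python3 - <<'E'
from h import *
g=grab_frame("wrist")
for X in [w(124,0,192),w(124,18,167),w(124,-18,167),w(124,18,192),w(124,-18,192),w(116,18,167),w(132,18,167),w(100,0,192),w(148,0,192)]: print(np.round(proj(g,X)))
a=cv2.resize(g["img"][190:340,200:370,::-1],None,fx=4,fy=4,interpolation=cv2.INTER_CUBIC);cv2.imwrite("pics/g.png",a)
E
```

```text
[282. 267.]
[309. 251.]
[254. 251.]
[312. 267.]
[251. 267.]
[309. 240.]
[309. 263.]
[282. 229.]
[282. 304.]
```

View pics/g.png

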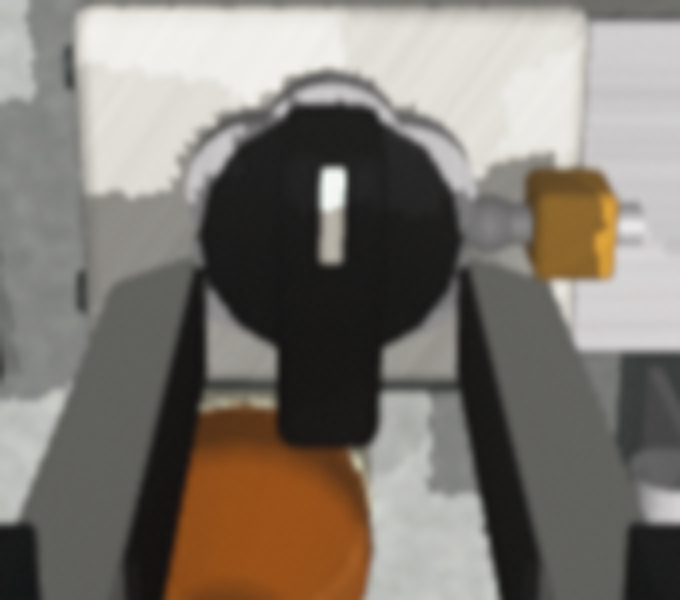

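The scene and wrist views both put the visible finger ends about 25–30 mm above the stated tip. Closing here is a safe test: if the width stops at about 16 mm, the fingers are on the bar, and if it doesn't, they are above it.

```bash
python3 - <<'E'
from h import *
r.set_gripper(10,45)
o=status.get_obs();print(o["time"],o["position"],o["force"],o["torque"],o["width"])
g=grab_frame("wrist")
a=cv2.resize(g["img"][190:340,200:370,::-1],None,fx=4,fy=4,interpolation=cv2.INTER_CUBIC);cv2.imwrite("pics/h.png",a)
E
```

```text
6.675 [582.54394616   0.92591943 166.98489683] [-0.08417497  0.46237584  0.181571  ] [ 0.06507632 -0.0730189  -0.04301627] 9.473774860618528
```

View pics/h.png

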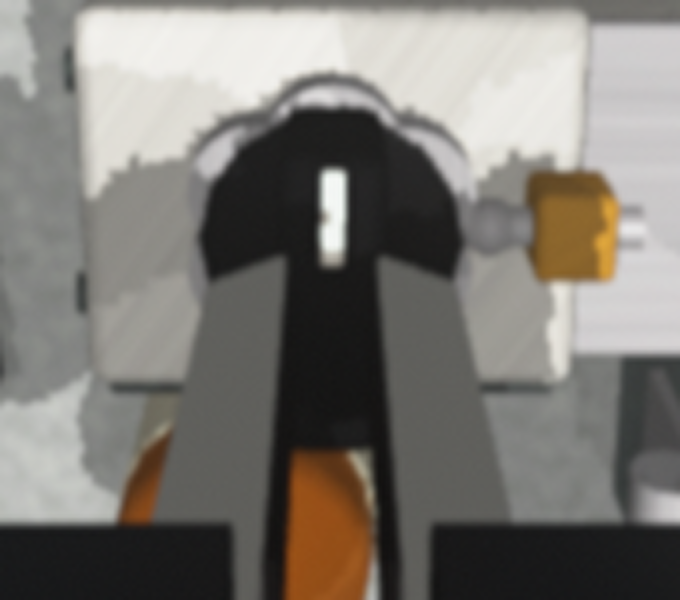

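```bash
python3 - <<'E'
from h import *
r.set_gripper(2,45)
o=status.get_obs();print(o["time"],o["position"],o["force"],o["torque"],o["width"])
g=grab_frame("wrist")
a=cv2.resize(g["img"][190:340,200:370,::-1],None,fx=4,fy=4,interpolation=cv2.INTER_CUBIC);cv2.imwrite("pics/i.png",a)
g=grab_frame("scene")
a=cv2.resize(g["img"][140:210,240:340,::-1],None,fx=8,fy=8,interpolation=cv2.INTER_CUBIC);cv2.imwrite("pics/i2.png",a)
E
```

```text
7.1 [582.56954282   0.95588141 167.00550659] [ 0.3839476  -0.79094618  0.34827928] [ 0.02367627 -0.21839558  0.01805828] 1.8403921127611327
```

View pics/i.png

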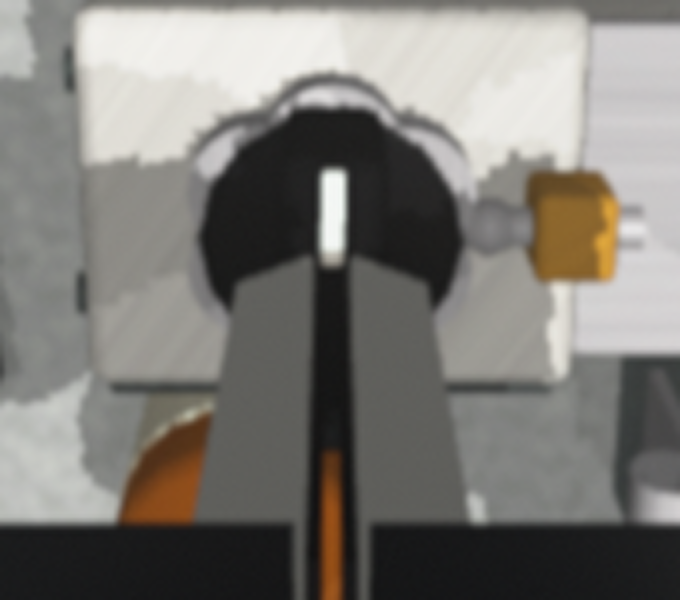

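View pics/i2.png

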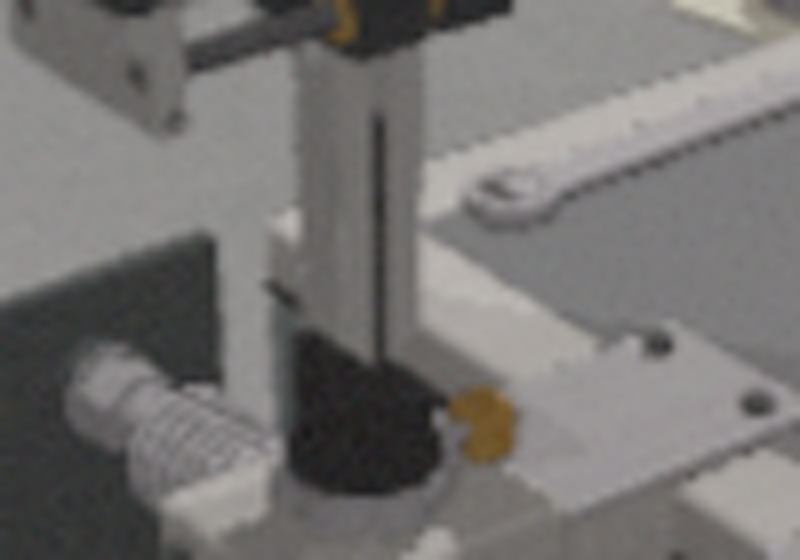

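```bash
python3 - <<'E'
from h import *
g=grab_frame("scene")
px=((378-3.5)/8+240,(362-3.5)/8+140); print(px)
for z in (167,185,190,195,200,205): 
    X=ray(g,px,z); d=X[:2]-T0; c,s=np.cos(TH),np.sin(TH); print(z,(c*d[0]+s*d[1]).round(1),(-s*d[0]+c*d[1]).round(1))
g=grab_frame("wrist")
for px in((200+(312-1.5)/4,190+(258-1.5)/4),(200+(348-1.5)/4,190+(258-1.5)/4)):
  for z in (167,185,190,195,200,205): 
    X=ray(g,px,z); d=X[:2]-T0; print(z,(c*d[0]+s*d[1]).round(1),(-s*d[0]+c*d[1]).round(1))
for p in [(-28-24,0,118),(-24,50,152),(-24,-50,152)]: print(proj(grab_frame("scene"),w(*p)))
E
```

```text
(286.8125, 184.8125)
167 97.0 26.5
185 121.9 8.3
190 128.8 3.2
195 135.7 -1.8
200 142.7 -6.9
205 149.6 -12.0
167 125.6 -2.8
185 118.1 -2.5
190 116.0 -2.4
195 113.9 -2.4
200 111.8 -2.3
205 109.7 -2.2
167 125.6 3.1
185 118.1 2.9
190 116.0 2.8
195 113.9 2.8
200 111.8 2.7
205 109.7 2.6
[243.60287324 181.25369301]
[265.62419499 167.75579079]
[230.76347862 179.82244559]
```

```bash
python3 - <<'E'
from h import *
g=grab_frame("scene")
for z in (192,230,260,270,280,290,300): print(z,proj(g,w(132,0,z)).round(1))
a=cv2.resize(g["img"][70:220,210:410,::-1],None,fx=4,fy=4,interpolation=cv2.INTER_CUBIC);cv2.imwrite("pics/j.png",a)
E
```

```text
192 [286.5 185.1]
230 [286.3 169.2]
260 [286.1 156. ]
270 [286.1 151.5]
280 [286. 147.]
290 [286.  142.3]
300 [285.9 137.7]
```

View pics/j.png

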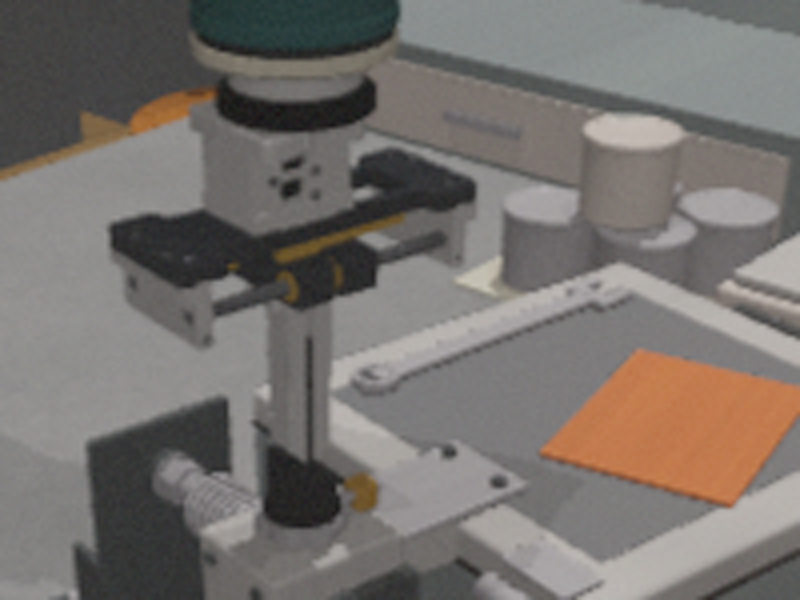

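The fingers closed to 1.8 mm with no force. Scene and wrist rays put the real tips at z ≈ 192, so the tips sit about 25 mm above the reported TCP. I'll apply that correction, reopen and descend to the bar.

```bash
echo 'DZ=-25' >> h.py; python3 - <<'E'
from h import *
r.set_gripper(36,45)
r.move_l(w(124,0,168+DZ),vel=60)
o=status.get_obs();print(o["time"],o["position"],o["force"])
r.set_gripper(8,45)
o=status.get_obs();print(o["time"],o["position"],o["force"],o["torque"],o["width"])
g=grab_frame("scene")
a=cv2.resize(g["img"][140:210,240:340,::-1],None,fx=8,fy=8,interpolation=cv2.INTER_CUBIC);cv2.imwrite("pics/k.png",a)
E
```

```text
8.75 [582.47819728   1.0472413  142.80676638] [-0.3875895  -0.00677625  1.01802517]
9.2083 [582.66263417   0.78448395 143.22868257] [-0.36233994 -1.56226075  3.25719098] [-0.26529155  0.08850051 -0.05110858] 15.678807111122735
```

View pics/k.png

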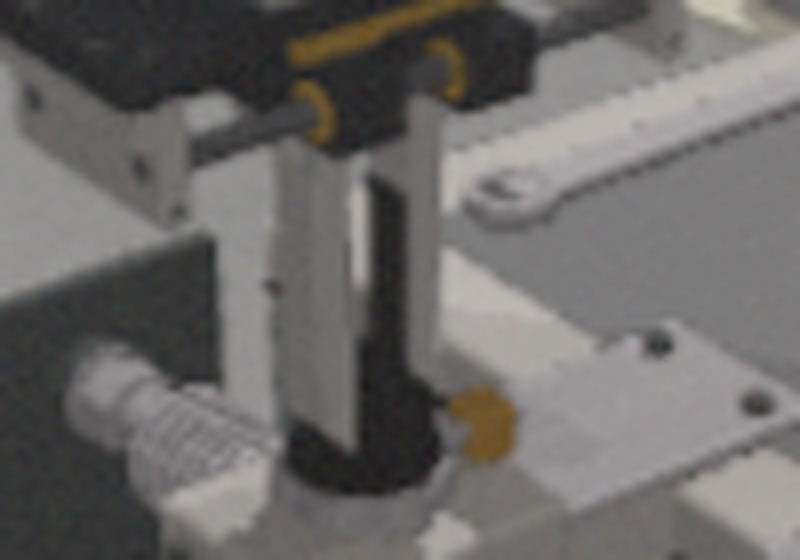

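The bar is now gripped: width 15.7 mm, with the fingers well down on it. Next I turn joint 7 clockwise.

```bash
python3 - <<'E'
from h import *
q0=status.get_obs()["q"].copy()
for a in (0.55,1.13):
    q=q0.copy(); q[6]-=a; r.set_joints(q)
    o=status.get_obs();print(o["time"],o["position"],o["tcp_rot"],o["force"],o["torque"],o["width"])
g=grab_frame("wrist"); cv2.imwrite("pics/l.png",g["img"][:,:,::-1])
E
```

```text
9.8667 [582.7981719    0.94417916 143.23804811] [ 3.14126063e+00 -4.46546965e-04  8.33248383e-01] [1.101828   1.47513005 0.36621028] [ 0.17612719 -0.48438287 -0.31610336] 15.652337413324485
10.5 [582.91162227   1.09314521 143.26117302] [-3.14158738e+00 -8.67268424e-04  2.54764449e-01] [ 4.48240061  3.75375344 -1.261403  ] [ 0.50677119 -1.16829847  0.18431384] 15.342722673768352
```

View pics/l.png

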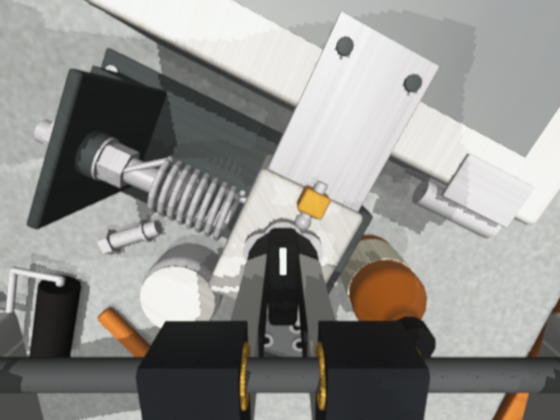

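```bash
python3 - <<'E'
from h import *
r.set_gripper(34)
p=status.get_obs()["position"]
r.move_l([p[0],p[1],208+DZ],vel=150)
r.movep(w(0,0,200+DZ),[np.pi,0,TH+np.pi/2])
g=grab_frame("wrist"); cv2.imwrite("pics/m.png",g["img"][:,:,::-1])
np.savez("m.npz",**g)
o=status.get_obs();print(o["time"],o["position"],o["tcp_rot"],o["force"],o["width"])
print(proj(g,w(0,0,118)),proj(g,w(0,0,131)),proj(g,w(124,0,192)))
E
```

```text
12.5667 [461.18147599  24.32624705 174.95783573] [-3.14154737e+00 -4.52764218e-04  1.37838107e+00] [ 0.04897899  0.41445122 -0.13915357] 34.1337774887511
[282.13959192 225.07059394] [282.12084833 230.14478787] [282.38128677 422.33422009]
```

View pics/m.png

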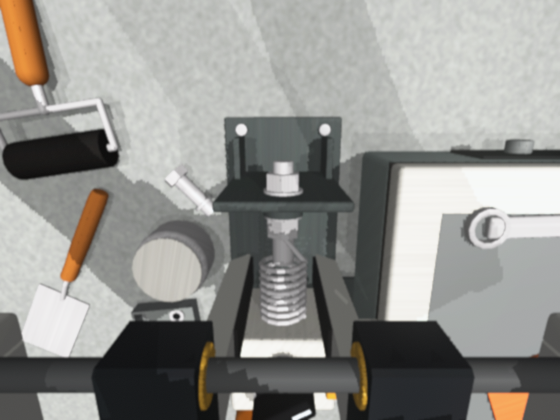

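The head shows at about (284,226), within 2 px of prediction, and the knob bar is visible turned at the bottom of the picture. I'll descend and grip.

```bash
python3 - <<'E'
from h import *
r.set_gripper(46)
r.move_l(w(0,0.8,160+DZ),vel=150)
r.move_l(w(0,0.8,100+DZ),vel=90)
o=status.get_obs();print(o["time"],o["position"],o["force"],o["width"])
r.set_gripper(15,50)
o=status.get_obs();print(o["time"],o["position"],o["force"],o["torque"],o["width"])
g=grab_frame("wrist"); cv2.imwrite("pics/n.png",g["img"][:,:,::-1])
g=grab_frame("scene")
a=cv2.resize(g["img"][100:240,190:350,::-1],None,fx=5,fy=4.2,interpolation=cv2.INTER_CUBIC);cv2.imwrite("pics/o.png",a)
E
```

```text
14.225 [461.21388783  25.33495743  75.36859162] [ 0.29750774  0.15860325 -0.17220637] 45.789858597127015
14.7167 [461.02820795  24.56577207  75.21649037] [-2.89841025 -4.62850393  5.80661692] [-0.88342079  0.25165031  0.06909115] 23.95318368510196
```

View pics/n.png

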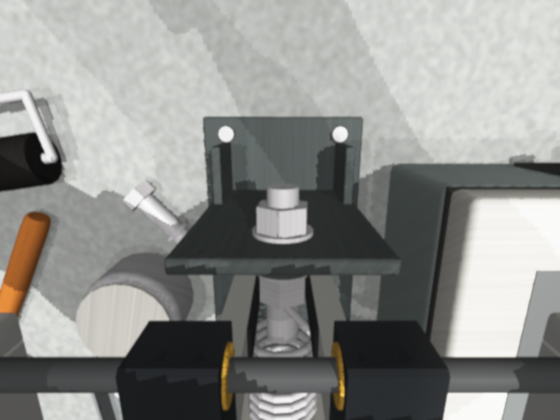

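View pics/o.png

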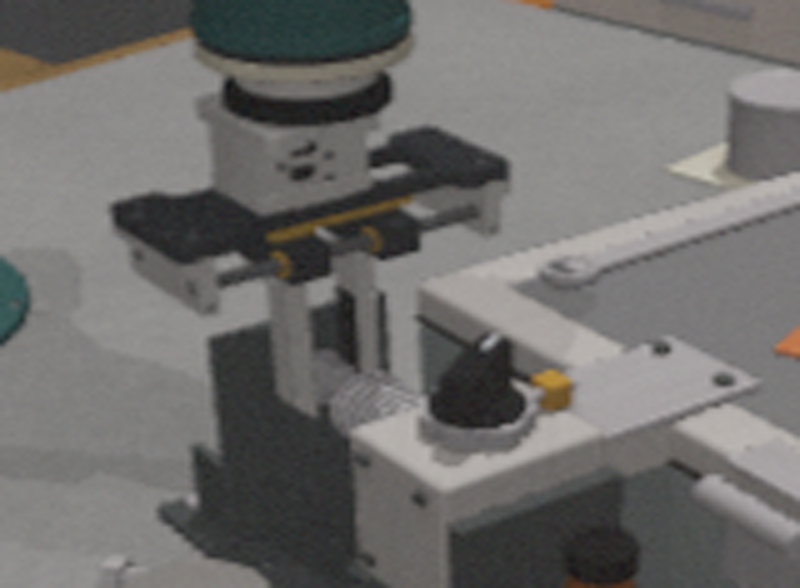

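The width is 23.95 mm, which matches the 24 mm across flats, so the head is squared up. The knob bar sits turned in its notch. I'll check tip height and steadiness before handing in.

```bash
python3 - <<'E'
from h import *
g=grab_frame("scene")
for z in (90,100,110): print(z,proj(g,w(8,-12,z)).round(1),proj(g,w(8,-24.5,z)).round(1))
r.set_gripper(15,55)
for i in range(3):
    r.hold(0.4); o=status.get_obs();print(o["time"],o["position"].round(2),o["force"].round(1),o["torque"].round(2),round(o["width"],2))
g=grab_frame("top")
cv2.imwrite("pics/p.png",g["img"][:,:,::-1])
a=cv2.resize(grab_frame("scene")["img"][160:210,230:310,::-1],None,fx=10,fy=10,interpolation=cv2.INTER_CUBIC);cv2.imwrite("pics/q.png",a)
E
```

```text
90 [253.  202.3] [248.7 204. ]
100 [252.7 198.8] [248.4 200.5]
110 [252.5 195.4] [248.1 197. ]
15.4833 [461.04  24.58  75.22] [-1.6 -4.9  5.9] [-0.9   0.31  0.05] 23.62
15.8833 [461.02  24.59  75.21] [-1.7 -4.7  5.6] [-0.94  0.25  0.02] 23.91
16.2833 [461.03  24.58  75.21] [-1.6 -4.5  6.3] [-0.86  0.29  0.05] 24.02
```

View pics/q.png

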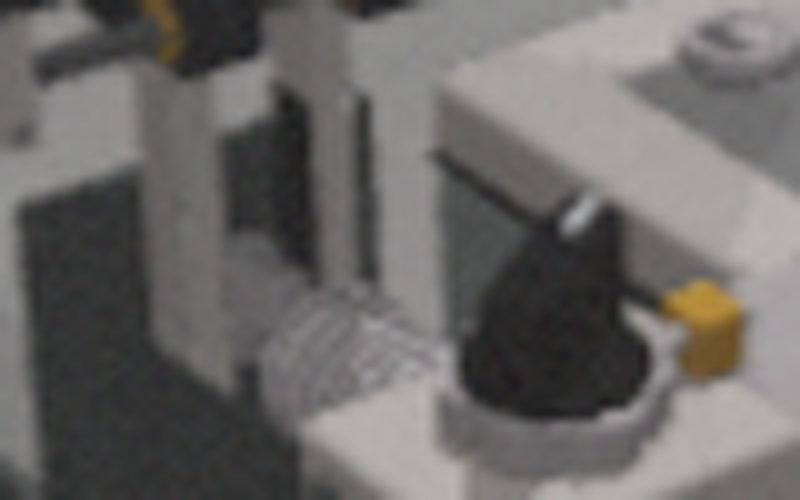

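View pics/p.png

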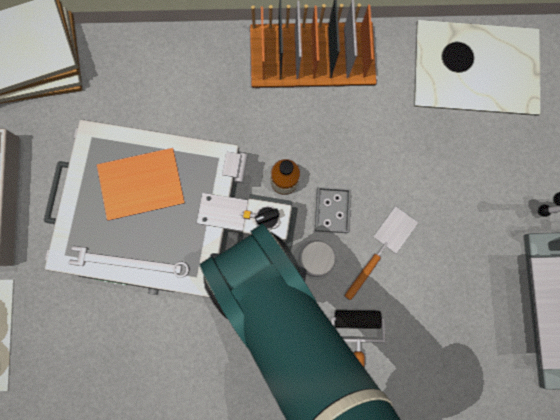

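The tip edge at (253,199) matches a true tip height of about 99 mm, which puts the grasp point at about 118 mm. Readings are steady, the knob is turned and the bystanders haven't moved, so I'm handing in.

```bash
python3 - <<'E'
from h import *
r.hand_in()
o=status.get_obs();print(o["time"],o["position"],o["force"],o["width"])
E
```

```text
the job is handed in; nothing more can be done
the job is handed in; nothing more can be done
```

I turned the knob about 1.12 rad clockwise and it clicked into its next notch. I then gripped the bolt head across its flats from above and handed the job in at about 16.4 s with the grip still closed (grip set to 55 N).

**Last checks before hand-in:**
- **Knob:** it stayed in the new notch after I let go. I judged this from the pictures, since the joint angle cannot be read directly.
- **Bolt head:** finger opening was 23.6–24.0 mm, against 24 mm across flats. The arm pose and forces stayed steady for over a second.
- **Grasp height:** the finger tips showed at about 99 mm in the scene picture, which puts the grasp point at about 118 mm, level with the head's centre.
- **Bystanders:** in the last top view, none of those in sight had moved. The arm hid the spare bolt and part of the brayer; the wrist picture taken at the grip showed both in place.

**What disagreed:**
- **Finger length:** the real finger tips sit about 25 mm above the reported TCP. The first close on the knob therefore met nothing. I measured the offset from the scene and wrist pictures and corrected every later height by it.
- **Grasp-point assumption:** I took the grasp point to be 19 mm behind the real tips. If it is judged from the reported TCP instead, it would sit about 24 mm below the head's centre, outside the 18 mm limit.
- **Contact force on the bolt:** I could not read this directly; only the commanded grip is known.

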